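# Set the roller gap of a dough sheeter

### The arm

A 7-joint arm with a two-finger parallel gripper is mounted at the origin on the work surface. World frame = base frame: x ahead of the robot, y to its left, z up, the work surface at z = 0. Lengths are in m, angles in degrees, forces in N, time in s.
With the tool pointing down it reaches from about 0.425 to 0.95 m from the base axis. Payload 4.7 kg.
Tool frame: the origin (TCP) lies at the centre of the arm's flange, where the gripper is bolted on; the fingertips stand 182 mm ahead of it and the grasp point (between the pads) lies 164 mm ahead of it; x points along the fingers, y is the direction in which the jaws open and shut, and the axes are right-handed (so a half turn about x gives the same grasp; the last joint's range is limited). The gripper opens to 87 mm and grips with 3 to 60 N. Pads are 19 mm wide; open, the fingers measure 117 mm over their backs; the gripper's body (75 mm by 190 mm) begins 51 mm behind the grasp point.
Start: joints at [-74.765, 26.849, -2.785, 87.806, 1.381, 65.374, -4.715], TCP at [0.196, 0.646, 0.405] pointing down, gripper open.
Joint ranges: [-148.3, 148.3], [-19.14, 114.17], [-79.39, 73.82], [5.75, 140.21], [-59.74, 239.74], [12.07, 113.84], [-152.46, 152.46]. Speed limits (degrees/s): [147.25, 147.25, 180, 180, 180, 180, 180].

### API

Orientations are given as a 3x3 rotation matrix whose columns are the frame's x, y, z axes.
In Python, from plant import arm gives the robot as it stands. Calls block until the motion is done:
- arm.movep(position, orientation): joint-space move of the TCP to a pose.
- arm.movel(position, ori=None, rate=0.15, max_force=None): straight line of the TCP; ori=None keeps the orientation; rate is the mean speed in m/s. With max_force (N) it stops when the force on the tool has changed by that much, and returns True; else False.
- arm.set_joints(angles): joint-space move.
- arm.gripper_to(opening): finger opening in m; the grip force is fixed at half the most; returns when the fingers have stopped.
- arm.dwell(seconds).
- arm.solve_ik(position, orientation): joint angles nearest the present ones, or None.
- arm.get_image(name): name is "side" or "top" or "wrist"; returns the picture (480x640x3 uint8, blue, green, red); there is no depth.
- arm.camera_model(name): a dict with "intrinsics" (3x3 intrinsics, pixels), "dist_coeffs" ([k1, k2, p1, p2, k3] as OpenCV has them; the pictures are not rectified), "extrinsics" (4x4, takes a point from camera to world coordinates). Camera axes: x right, y up, looking along -z (the intrinsics and any distortion apply to the point x, -y, -z); pixel columns grow to the right and rows downward; lengths in m; the calibration is good to about 2 mm. A picture is of the moment at which its call begins: read the wrist's pose just before it. camera_model takes no time and is no camera call; for the wrist camera it gives the pose at the moment of the call.
A pose or a line that the arm cannot do raises arm.Unreachable and nothing moves.
- arm.sign_off(): hands the job in, once; it reports no verdict.
Readings, each from a call of its own:
- arm.current_t(): time.
- arm.current_joints(): joint angles.
- arm.current_qd(): joint speeds.
- arm.current_joint_torque(): joint torques, N m.
- arm.current_tcp_pos(): TCP position.
- arm.current_eef_rot(): TCP orientation.
- arm.current_ft_force(): force on the tool from outside, world axes, zero at the start.
- arm.current_ft_torque(): the same for the moment, N m.
- arm.current_gripper_width(): finger opening in m.
Only numpy, scipy, OpenCV 4.12 (cv2) and the standard library are available. Lean on these libraries where they do the work, as an engineer would, in place of code of your own. Each camera call takes 0.05 s, during which the arm holds its last target.

### The job

The bench dough sheeter was left parked for cleaning, its roller-gap lever locked in the first slot of the gate. Draw the lock slide all the way out, then take the lever through the zigzag gate to the third slot, let it settle back into that slot's pocket and let go, with the lock left drawn. Leave the other things on the bench where they are.

Things in the scene. Friction and masses are not known exactly. Their poses are not given: they have to be found in the camera images.
- sheeter: Fixed white and steel bench dough sheeter. Lever housing 215 x 133 mm; its top, a 6 mm gate plate, is at z 203 mm. White rollers, guard bars (to z 228 mm) and chutes run from it towards -y. Origin on the bench under the lever's pivot; x runs along the gate from slot 1 to slot 4, y points outboard, away from the rollers, z up. Positions below are in this frame, in mm.
- gate_mid (a point): Middle of the gate, on the plate's top at x 0, y 0. One slot 17 mm wide, with square corners, zigzags between the lines y +14 and y -14: four lanes along x joined by three crossings along y. The -x end of each lane is a closed pocket, 10 mm behind the crossing that leads into the lane; there the lever rests. One to four raised dots beside the pockets count the slots.
- slot1 (a point): Slot 1's pocket: centre line x -52.5, y +14, on the plate's top. Lane 1 runs from here to crossing 1.
- cross1 (a point): Middle of crossing 1, x -7.5: from lane 1 (y +14) to lane 2 (y -14).
- slot2 (a point): Slot 2's pocket: x -17.5, y -14. Lane 2 runs from here past crossing 1 to crossing 2.
- cross2 (a point): Middle of crossing 2, x +27.5: from lane 2 (y -14) to lane 3 (y +14).
- slot3 (a point): Slot 3's pocket: x +17.5, y +14, 10 mm behind crossing 2. Lane 3 goes on past crossing 2 to crossing 3 at x +62.5, and that leads to slot 4 at x +52.5, y -14. The settled rod stands 3.5 mm behind (-x of) each pocket's centre.
- lever_knob (a point): Centre of the black ball knob, 32 mm in diameter, on the lever: a straight rod 10 mm thick, 3.5 mm play each side in the slot, turning about a fixed point at (0, 0, 30), 170 mm under the gate plate's mid-thickness. Knob centre 235 mm from that point, 45 to 65 mm above the plate. A spring pushes it to -x with 2 to 4 N at the knob, into the pocket behind it; sideways it stays where left.
- lever_fore (a joint): Fore-and-aft angle of the lever, rad: 0 upright, positive leaning to the sheeter's +x; its tangent is the rod's x at the plate / 170 mm. Settled in a pocket it reads about -0.31 (slot 1), -0.12 (slot 2), 0.08 (slot 3), 0.28 (slot 4).
- lever_side (a joint): Sideways angle of the lever, rad, positive leaning to the sheeter's +y: about 0.08 in lanes 1 and 3, -0.08 in lanes 2 and 4; tangent about the rod's y at the plate / 170 mm.
- lock_slide (a joint): Lock slide: flat steel bar 16 x 75 x 6 mm lying on the gate plate along y at x -36, its nose across lane 1 in front of the parked lever. 0 locked, 0.030 m fully drawn, towards +y. It takes 2 to 3 N and stays where it is left.
- lock_grip (a point): On the axis of the lock slide's upright grip, 15 mm below its top: a black cylinder 18 mm thick, its top 46 mm above the gate plate (z 249 mm). At x -36, y +66 when locked, y +96 when drawn.
- rolling_pin: Loose wooden rolling pin, 52 mm thick, 380 mm long, lying along its x; origin under its middle. Leave alone.
- tub: Loose white plastic tub, 190 x 140 x 90 mm; origin under its middle. Leave alone.
- bowl: Loose round steel bowl, 170 mm wide, 85 mm high; origin under its middle. Leave alone.

How it is judged:
By the outcome, as a careful person would: the job done as asked, in the order asked, and still so for the second after the job is handed in, with the robot touching nothing.
It also fails if it takes over 58 s, if anything falls off the work surface, if the arm or the gripper's body presses on something with over 40 N, if the wrist force passes 120 N, or if a joint passes its speed limit or range.

## Working session

There is one attempt and no reset: what is moved stays moved. The work goes in short steps, each a Python script; the robot and the scene stay as the last script left them, time stands still between calls to the robot, and variables do not carry over. Pictures are saved under pics/ and viewed, and the job is handed in when it is done.

```bash
ls; mkdir -p pics; python3 - <<'E'
from plant import arm
import cv2,numpy as np
for n in ["side","top","wrist"]:
    cv2.imwrite(f"pics/{n}0.png",arm.get_image(n)); m=arm.camera_model(n); print(n,np.round(m["intrinsics"],1).tolist(),m["dist_coeffs"],np.round(m["extrinsics"],3).tolist())
print(arm.current_t(),np.round(arm.current_eef_rot(),3))
E
```

```text
pics
side [[474.3, 0.0, 325.7], [0.0, 474.3, 239.4], [0.0, 0.0, 1.0]] [-0.0605335  0.         0.         0.         0.       ] [[0.989, 0.073, -0.128, 0.381], [-0.147, 0.536, -0.832, -0.618], [0.008, 0.841, 0.541, 0.72], [0.0, 0.0, 0.0, 1.0]]
top [[511.6, 0.0, 323.3], [0.0, 511.6, 244.0], [0.0, 0.0, 1.0]] [0.02839275 0.         0.         0.         0.        ] [[-0.003, 0.981, -0.192, 0.325], [-1.0, 0.003, 0.031, 0.195], [0.031, 0.192, 0.981, 1.083], [0.0, 0.0, 0.0, 1.0]]
wrist [[337.4, 0.0, 322.6], [0.0, 337.4, 243.0], [0.0, 0.0, 1.0]] [-0.03003454  0.          0.          0.          0.        ] [[0.291, -0.927, -0.236, 0.133], [0.957, 0.282, 0.074, 0.665], [-0.002, -0.247, 0.969, 0.383], [0.0, 0.0, 0.0, 1.0]]
0.15 [[-0.     0.291  0.957]
 [-0.001  0.957 -0.291]
 [-1.    -0.001  0.   ]]
```

View pics/side0.png

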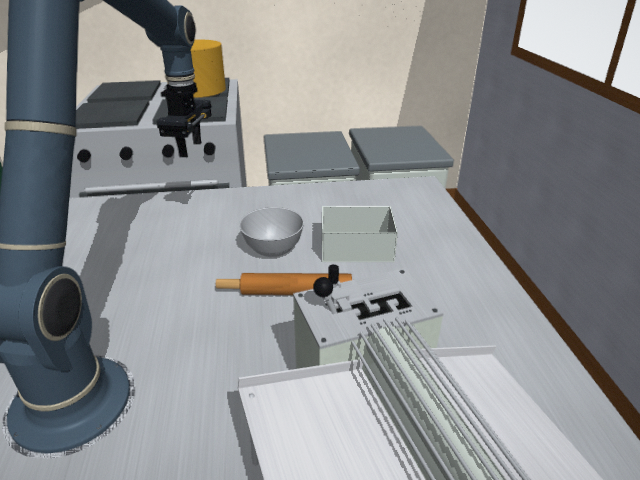

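View pics/top0.png

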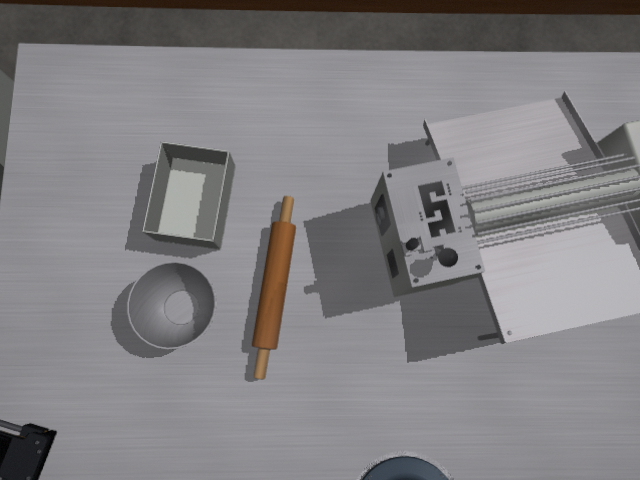

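View pics/wrist0.png

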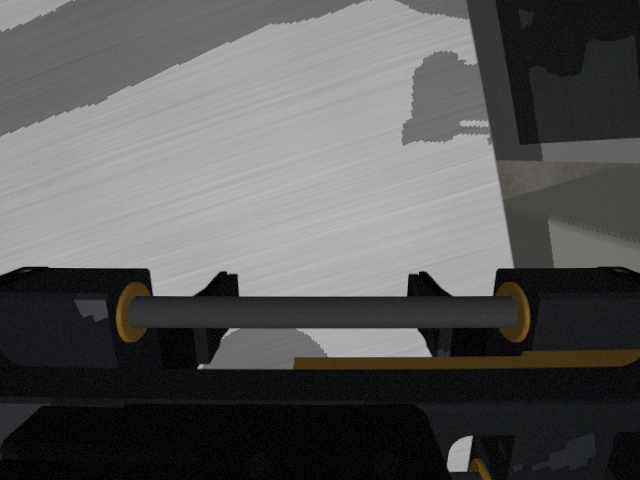

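```bash
python3 - <<'E'
import cv2
t=cv2.imread("pics/top0.png")[140:310,360:500]; cv2.imwrite("pics/t0z.png",cv2.resize(t,None,fx=3.5,fy=3.5,interpolation=cv2.INTER_CUBIC))
t=cv2.imread("pics/side0.png")[255:375,280:450]; cv2.imwrite("pics/s0z.png",cv2.resize(t,None,fx=4.5,fy=4.5,interpolation=cv2.INTER_CUBIC))
E
```

```text
(no output)
```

View pics/t0z.png

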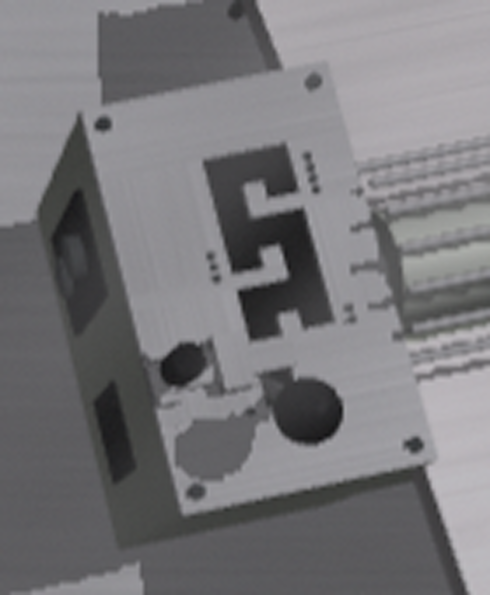

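View pics/s0z.png

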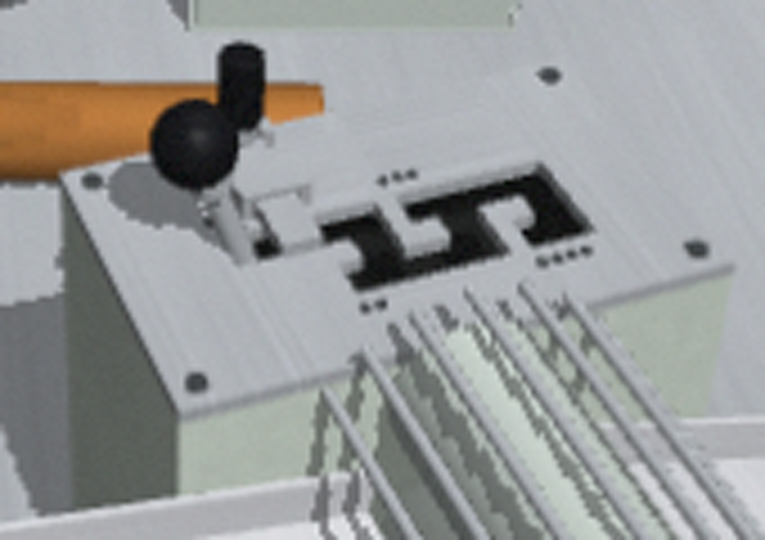

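```bash
cat > h.py <<'E'
import numpy as np,cv2
from scipy.optimize import least_squares
def proj(m,P):
    P=np.atleast_2d(P); T=np.linalg.inv(m["extrinsics"]); C=P@T[:3,:3].T+T[:3,3]
    C=C*[1,-1,-1]
    return cv2.projectPoints(C.reshape(-1,1,3),np.zeros(3),np.zeros(3),np.array(m["intrinsics"]),np.array(m["dist_coeffs"]))[0].reshape(-1,2)
def w(p,S):
    p=np.atleast_2d(np.array(p,float))/1000; a=p3=p; c,s=np.cos(S[2]),np.sin(S[2])
    return np.c_[S[0]+c*p[:,0]-s*p[:,1],S[1]+s*p[:,0]+c*p[:,1],p[:,2]]
def fit(obs,S0,verbose=True):
    f=lambda S:np.concatenate([(proj(m,w(p,S))-u).ravel() for m,p,u in obs])
    r=least_squares(f,S0,loss='soft_l1'); return r.x,r.fun
# slot outline
OUT=[(-61,22.5),(1,22.5),(1,-5.5),(19,-5.5),(19,5.5),(9,5.5),(9,22.5),(71,22.5),(71,-22.5),(44,-22.5),(44,-5.5),(54,-5.5),(54,5.5),(36,5.5),(36,-22.5),(-26,-22.5),(-26,-5.5),(-16,-5.5),(-16,5.5),(-61,5.5)]
def draw(img,m,S,lev=None,grip_y=66,k=1):
    for z in [203]:
        q=proj(m,w([(x,y,z) for x,y in OUT],S)); cv2.polylines(img,[np.int32(q*16)],True,(0,0,255),1,cv2.LINE_AA,4)
    g=proj(m,w([(-36,grip_y,249),(-36,grip_y,209)],S)); cv2.polylines(img,[np.int32(g*16)],False,(0,255,0),1,cv2.LINE_AA,4)
E
python3 - <<'E'
from plant import arm
from h import *
ct={(71,22.5):(204,160),(71,-22.5):(288,143),(44,-22.5):(299,190),(36,-22.5):(303,208),(-26,-22.5):(332,320),(9,22.5):(231,271)}
cs={(71,22.5):(541,163),(71,-22.5):(594,231),(44,-22.5):(537,245),(36,-22.5):(508,257),(-26,-22.5):(357,290)}
mt,ms=arm.camera_model("top"),arm.camera_model("side")
o=lambda m,d,k,off:(m,[(a,b,203) for a,b in d],np.array(list(d.values()))/k+off)
ot=o(mt,ct,3.5,(360,140)); os_=o(ms,cs,4.5,(280,255))
for ob in ([ot],[os_],[ot,os_]):
    S,r=fit(ob,[.47,0,.25]); print(S,np.degrees(S[2]),np.round(r,1))
np.save("S.npy",S)
for n,m,(y0,y1,x0,x1),k in [("top",mt,(140,310,360,500),3.5),("side",ms,(255,375,280,450),4.5)]:
    im=cv2.imread(f"pics/{n}0.png"); draw(im,m,S)
    cv2.imwrite(f"pics/{n}_o.png",cv2.resize(im[y0:y1,x0:x1],None,fx=k,fy=k))
E
```

```text
[ 0.54027572 -0.0400097   0.1933904 ] 11.080453546467634 [-0.3 -0.7 -0.2 -0.3  0.2  0.4  0.2 -0.5  0.2  0.6 -0.1  0.4]
[ 0.54179847 -0.03834183  0.19762152] 11.322878810329385 [-0.  -0.8  0.7  0.2 -1.2  0.7  0.9 -0.9 -0.4  0.4]
[ 0.54081134 -0.039776    0.19621649] 11.242376633284076 [-0.6 -0.9 -0.4 -0.6  0.   0.1 -0.1 -0.8  0.1  0.3 -0.3  0.2 -0.3 -0.2
  0.3  0.9 -1.6  1.4  0.5 -0.2 -0.9  1. ]
```

View pics/top_o.png

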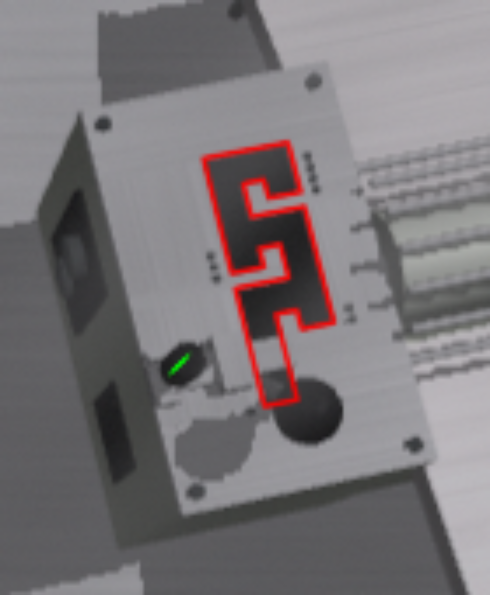

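View pics/side_o.png

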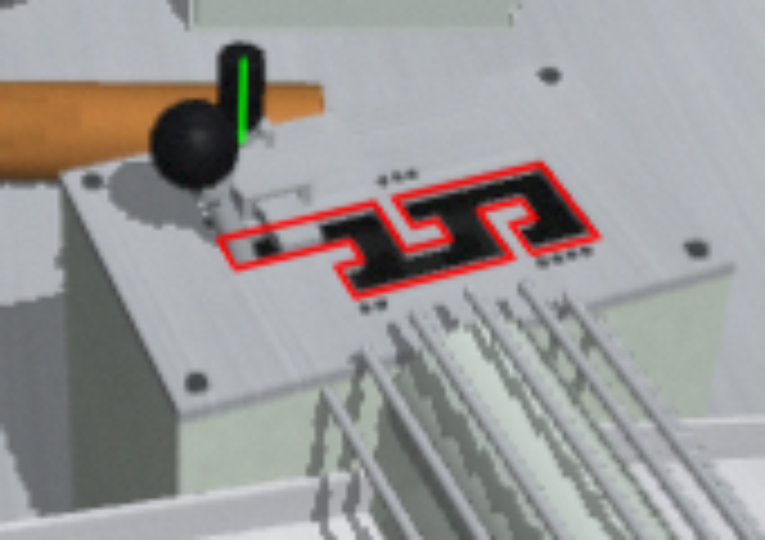

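```bash
cat >> h.py <<'E'
S=np.load("S.npy")
def ori(S=S,d=0):
    y=np.array([-np.sin(S[2]),np.cos(S[2]),0]); x=np.array([0,0,-1.]); return np.c_[x,y,np.cross(x,y)]
def tcp(p,S=S):  # grasp point in sheeter mm -> TCP
    return w([p],S)[0]+[0,0,.164]
def knob(x,y):
    v=np.array([x,y,170.]); return v/np.linalg.norm(v)*235+[0,0,30]
E
python3 - <<'E'
from plant import arm
from h import *
R=ori()
P=tcp((-36,66,300))
for p in [(-36,66,300),(-36,66,234),(-36,100,234),knob(-56,14),knob(40,14),knob(27.5,-14)]:
    q=arm.solve_ik(tcp(p),R); print(None if q is None else np.round(q,1))
arm.movel(np.array(arm.current_tcp_pos())+[0,0,.06],rate=.2)
arm.movep(P+[0,0,.03],R)
print(arm.current_t(),arm.current_joints(),arm.current_ft_force())
m=arm.camera_model("wrist");im=arm.get_image("wrist");cv2.imwrite("pics/w1.png",im);draw(im,m,S);cv2.imwrite("pics/w1o.png",im)
E
```

```text
[-32.1   6.5  27.8 108.7  -3.3  65.6  98.2]
[-28.9  10.3  25.2 113.6  -5.2  57.1 100. ]
[-29.7   9.7  21.3 114.   -4.2  57.   94.9]
[-31.4   6.4  33.7 115.7  -4.2  59.  105.6]
[-23.6  18.9  26.6  99.9  -9.4  63.3 107.2]
[-24.   18.7  32.1 100.8 -11.   63.6 112.8]
3.0667 [-35.1403571    5.08248395  30.617071   106.20516432  -2.76545112
  69.44538996  97.6768026 ] [ 1.19219841  0.18035499 -0.13580994]
```

View pics/w1o.png

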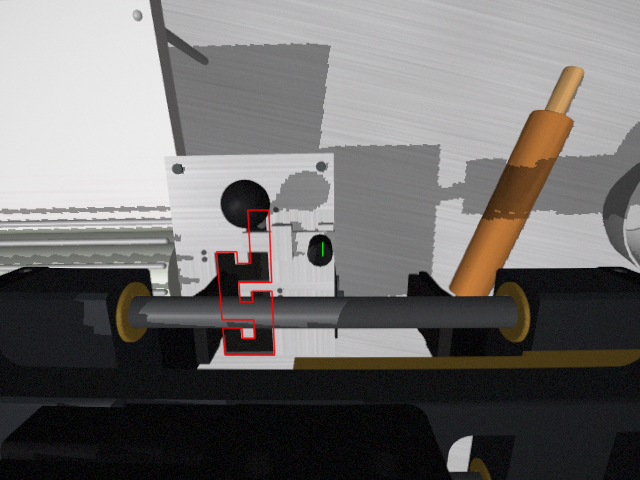

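```bash
python3 - <<'E'
from plant import arm
from h import *
print(arm.movel(tcp((-36,66,236)),rate=.12,max_force=12), np.round(arm.current_ft_force(),1))
arm.gripper_to(0.0)
print(arm.current_gripper_width(),np.round(arm.current_ft_force(),1),arm.current_t())
cv2.imwrite("pics/s2.png",cv2.resize(arm.get_image("side")[200:380,220:460],None,fx=3,fy=3))
E
```

```text
False [ 0.6 -0.4 -0.2]
0.017186495875440643 [-0.6 -0.8  0.4] 5.1833
```

View pics/s2.png

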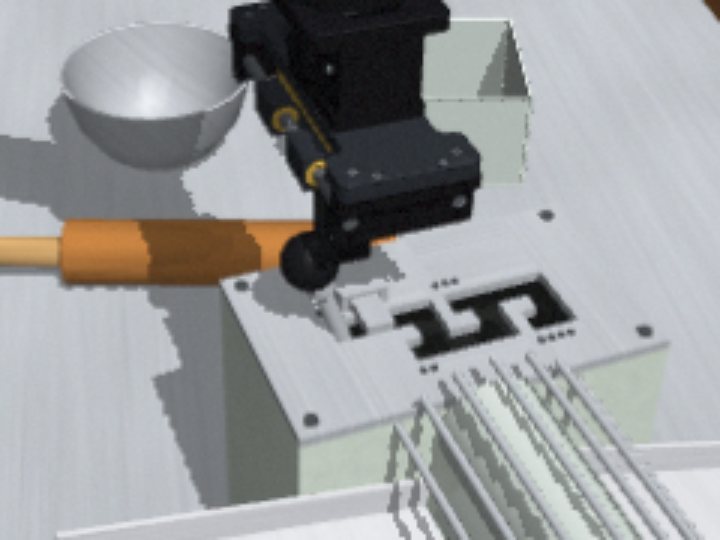

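Gripped the lock grip (width 17.2 mm, jaws just behind the knob). Pull it out until its stop.

```bash
python3 - <<'E'
from plant import arm
from h import *
p0=np.array(arm.current_tcp_pos())
for y in (92,):
    arm.movel(tcp((-36,y,236)),rate=.05); print(y,np.round(arm.current_ft_force(),1))
for y in np.arange(93,104,1.):
    r=arm.movel(tcp((-36,y,236)),rate=.03); f=np.round(arm.current_ft_force(),1)
    print(y,f,np.linalg.norm(np.array(arm.current_tcp_pos())-p0),arm.current_gripper_width())
    if f@ori()[:,1]<-12: break
print(arm.current_t())
cv2.imwrite("pics/s3.png",cv2.resize(arm.get_image("side")[200:380,220:460],None,fx=3,fy=3))
E
```

```text
92 [-3.5 -0.2  1.6]
93.0 [-3.9  1.9  3.1] 0.02750245980367127 0.01728631325948818
94.0 [-3.3 -2.3  1.8] 0.027780957872297164 0.01672793520806865
95.0 [-4.5 -3.5  2.1] 0.028581050401395677 0.017402050021049175
96.0 [-3.2 -5.6  1.5] 0.028889264566789915 0.017052356294719326
97.0 [-3.7 -7.4  1.2] 0.02913983019614318 0.01742693336594853
98.0 [-1.8 -9.2  0.8] 0.029406291827768837 0.017127096917003027
99.0 [ -2.6 -11.1   0.6] 0.029660658751920577 0.01721617231340545
100.0 [ -1.4 -13.   -0.2] 0.029907837286291757 0.01683750879247418
7.9
```

View pics/s3.png

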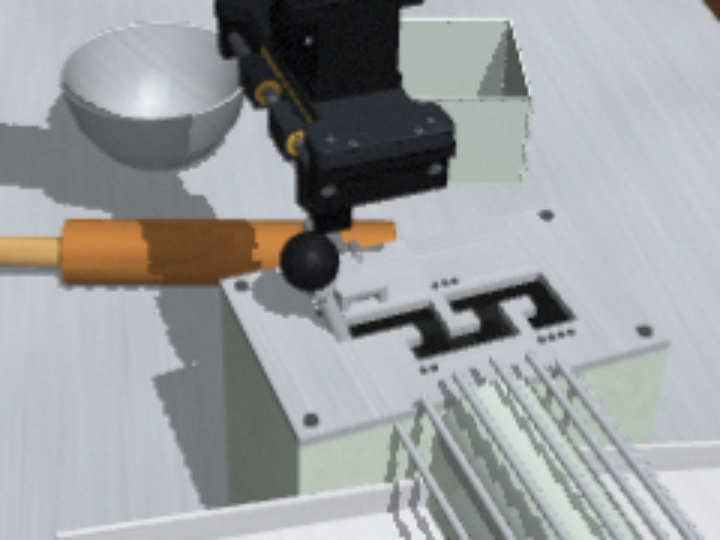

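```bash
python3 - <<'E'
from plant import arm
from h import *
def sh(p): d=np.array(p)[:2]-S[:2]; c,s=np.cos(S[2]),np.sin(S[2]); return np.array([c*d[0]+s*d[1],-s*d[0]+c*d[1]])*1000
print(sh(arm.current_tcp_pos()),arm.current_tcp_pos()[2]-.164)
arm.movel(tcp((-36,96.5,236)),rate=.03); print(sh(arm.current_tcp_pos()),np.round(arm.current_ft_force(),1))
arm.gripper_to(0.05)
print(sh(arm.current_tcp_pos()))
arm.movel(tcp((-36,96,310)),rate=.15)
arm.movel(tcp((-120,70,340)),rate=.25)
print(sh(arm.current_tcp_pos()),arm.current_t(),np.round(arm.current_ft_force(),1))
for n,(y0,y1,x0,x1),k in [("top",(140,310,360,500),3.5),("side",(255,375,280,450),4.5)]:
    m=arm.camera_model(n);im=arm.get_image(n); draw(im,m,S,grip_y=96); cv2.imwrite(f"pics/{n}4.png",cv2.resize(im[y0:y1,x0:x1],None,fx=k,fy=k,interpolation=cv2.INTER_CUBIC))
m=arm.camera_model("wrist");im=arm.get_image("wrist");draw(im,m,S,grip_y=96);cv2.imwrite("pics/w4.png",im)
E
```

```text
[-36.36240465  95.66468471] 0.2358991589689398
[-36.2876594   94.75432076] [-2.6 -5.5  2.5]
[-35.99337152  96.50676381]
[-120.45877658   70.00264895] 10.2333 [-1.2  0.5  0.2]
```

View pics/top4.png

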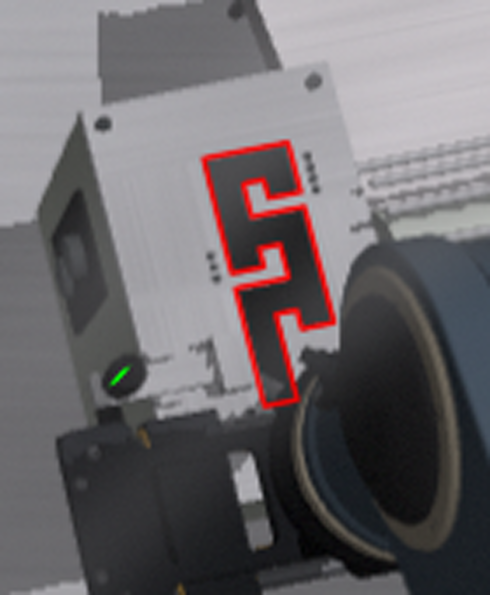

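View pics/side4.png

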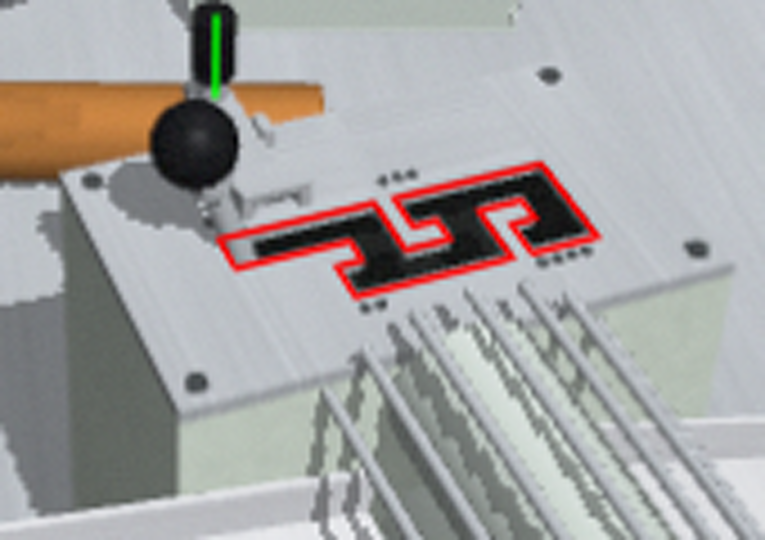

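View pics/w4.png

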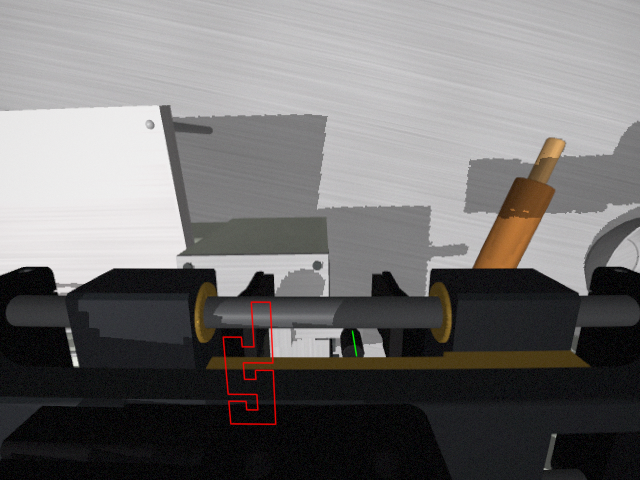

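```bash
python3 - <<'E'
from plant import arm
from h import *
mt,ms=arm.camera_model("top"),arm.camera_model("side")
u=[np.array([308,410.])/3.5+[360,140],np.array([195,144.])/4.5+[280,255]]
def f(v): 
    d=np.array([v[0],v[1],170]); P=w([d/np.linalg.norm(d)*235+[0,0,30]],S)
    return np.r_[proj(mt,P)[0]-u[0],proj(ms,P)[0]-u[1]]
r=least_squares(f,[-56,14]); print(r.x,r.fun,knob(*r.x))
E
```

```text
[-55.36420463  12.56060706] [-0.29737233 -0.54771831 -0.34549938  0.54218794] [-72.59206017  16.46913108 252.89944038]
```

```bash
python3 - <<'E'
from plant import arm
from h import *
arm.gripper_to(0.06)
k=knob(-55.5,13)
arm.movel(tcp(k+[0,0,60]),rate=.2)
print(arm.movel(tcp(k),rate=.1,max_force=12),np.round(arm.current_ft_force(),1))
arm.gripper_to(0.0)
print(arm.current_gripper_width(),np.round(arm.current_ft_force(),1),arm.current_t())
cv2.imwrite("pics/s5.png",cv2.resize(arm.get_image("side")[200:380,220:460],None,fx=3,fy=3))
E
```

```text
False [ 0.4 -0.6  1.1]
0.03044703306607715 [ 0.1 -1.   1.2] 12.825
```

View pics/s5.png

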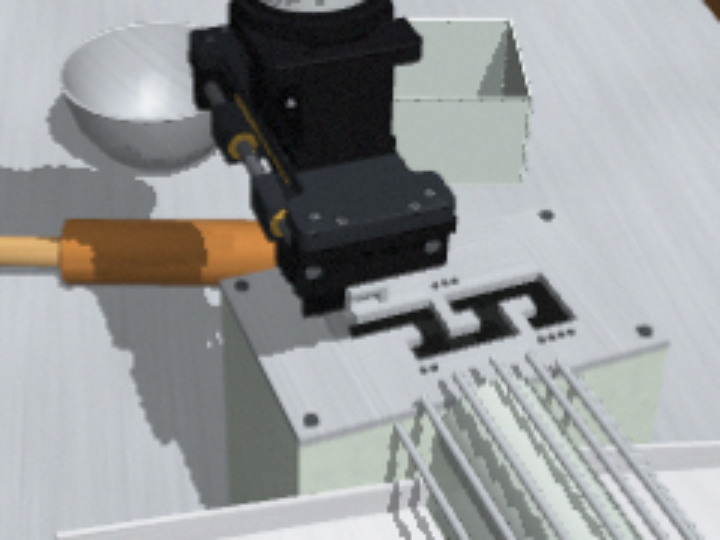

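```bash
cat >> h.py <<'E'
def sh(p): d=np.array(p)[:2]-S[:2]; c,s=np.cos(S[2]),np.sin(S[2]); return np.array([c*d[0]+s*d[1],-s*d[0]+c*d[1]])*1000
def rodxy(arm): # implied rod x,y at plate
    q=arm.current_tcp_pos(); a=sh(q); h=np.sqrt(235**2-a@a); return np.r_[a*170/h,(q[2]-.164)*1000-30-h]
def path(arm,a,b,step=8,rate=.06,lim=20):
    a,b=np.array(a,float),np.array(b,float); n=max(1,int(np.ceil(np.linalg.norm(b-a)/step)))
    for i in range(1,n+1):
        arm.movel(tcp(knob(*(a+(b-a)*i/n))),rate=rate)
        f=np.array(arm.current_ft_force()); fl=ori()[:,1]@f; fx=f@[np.cos(S[2]),np.sin(S[2]),0]
        print(np.round(a+(b-a)*i/n,1),np.round(rodxy(arm),1),"fx %.1f fy %.1f fz %.1f w %.4f"%(fx,fl,f[2],arm.current_gripper_width()))
        if np.linalg.norm(f)>lim: print("STOP");return False
    return True
E
python3 - <<'E'
from plant import arm
from h import *
print(rodxy(arm))
print(path(arm,(-55.5,13),(-7.5,13)),arm.current_t())
cv2.imwrite("pics/s6.png",cv2.resize(arm.get_image("side")[200:380,220:460],None,fx=3,fy=3))
E
```

```text
[-55.46293014  12.92402659   0.11184596]
[-47.5  13. ] [-47.6  13.   -0. ] fx -3.4 fy -0.1 fz 3.2 w 0.0306
[-39.5  13. ] [-39.6  12.9   0. ] fx -4.0 fy -0.5 fz 4.2 w 0.0304
[-31.5  13. ] [-31.6  13.1  -0. ] fx -3.3 fy 0.5 fz 2.4 w 0.0304
[-23.5  13. ] [-23.6  13.1  -0.1] fx -3.5 fy -1.0 fz 2.6 w 0.0305
[-15.5  13. ] [-15.6  13.   -0.1] fx -3.7 fy -0.2 fz 1.7 w 0.0302
[-7.5 13. ] [-7.5 13.  -0.1] fx -3.8 fy -0.1 fz 2.0 w 0.0301
True 14.8333
```

View pics/s6.png

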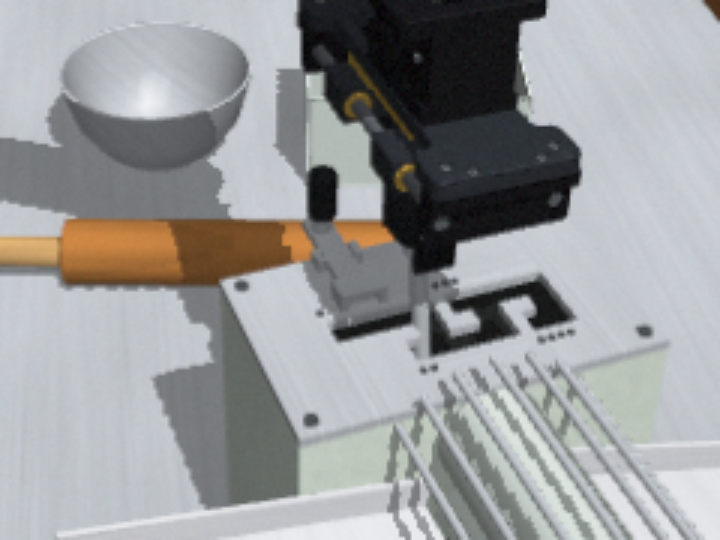

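```bash
python3 - <<'E'
from plant import arm
from h import *
ok=path(arm,(-7.5,13),(-7,-13.5),step=5,lim=14)
if ok: ok=path(arm,(-7,-13.5),(28,-13.5),step=7,lim=14)
print(ok,arm.current_t())
E
```

```text
[-7.4  8.6] [-7.6  8.7 -0.1] fx -3.7 fy 1.5 fz 1.9 w 0.0300
[-7.3  4.2] [-7.4  4.2  0.1] fx -3.5 fy 2.0 fz 1.9 w 0.0302
[-7.2 -0.2] [-7.2 -0.2 -0.1] fx -4.1 fy 1.9 fz 2.2 w 0.0300
[-7.2 -4.7] [-7.1 -4.7  0.1] fx -2.5 fy 1.8 fz 2.1 w 0.0305
[-7.1 -9.1] [-7.1 -9.2 -0. ] fx -3.4 fy 2.2 fz 1.4 w 0.0303
[ -7.  -13.5] [ -7.  -13.5  -0. ] fx -2.5 fy 1.8 fz 2.0 w 0.0305
[  0.  -13.5] [  0.2 -13.4   0. ] fx -2.3 fy 2.2 fz 1.3 w 0.0302
[  7.  -13.5] [  7.  -13.7  -0. ] fx -2.4 fy 0.9 fz 1.3 w 0.0301
[ 14.  -13.5] [ 14.  -13.8   0.1] fx -2.8 fy 0.7 fz 1.7 w 0.0304
[ 21.  -13.5] [ 21.  -13.7   0.1] fx -3.5 fy -0.0 fz 2.4 w 0.0307
[ 28.  -13.5] [ 28.1 -13.6   0.2] fx -2.4 fy -0.5 fz 2.3 w 0.0302
True 17.925
```

Next: crossing 2, then back into slot 3's pocket.

```bash
python3 - <<'E'
from plant import arm
from h import *
ok=path(arm,(28,-13.5),(28,13.5),step=5,lim=14)
if ok: ok=path(arm,(28,13.5),(14.5,13.5),step=3,lim=12)
print(ok,arm.current_t())
cv2.imwrite("pics/s7.png",cv2.resize(arm.get_image("side")[200:380,220:460],None,fx=3,fy=3))
E
```

```text
[28. -9.] [27.9 -9.1  0.2] fx -2.9 fy -2.3 fz 2.0 w 0.0301
[28.  -4.5] [27.9 -4.4 -0. ] fx -3.5 fy -3.1 fz 0.7 w 0.0301
[28.  0.] [28.1  0.1  0. ] fx -3.5 fy -2.7 fz 0.3 w 0.0299
[28.   4.5] [28.1  4.7  0.1] fx -4.1 fy -2.5 fz 1.5 w 0.0298
[28.  9.] [28.1  9.1  0. ] fx -2.0 fy -1.5 fz 1.0 w 0.0301
[28.  13.5] [28.1 13.7  0.1] fx -2.9 fy -2.5 fz 2.5 w 0.0306
[25.3 13.5] [25.1 13.4  0. ] fx -2.6 fy -1.3 fz 1.7 w 0.0305
[22.6 13.5] [22.4 13.4  0. ] fx -2.8 fy -2.9 fz 3.1 w 0.0303
[19.9 13.5] [19.7 13.4 -0. ] fx -3.0 fy -1.9 fz 1.7 w 0.0306
[17.2 13.5] [17.  13.4 -0.1] fx -2.3 fy -2.8 fz 1.7 w 0.0304
[14.5 13.5] [15.3 13.7  0. ] fx 4.2 fy -3.5 fz -4.7 w 0.0303
True 20.675
```

View pics/s7.png

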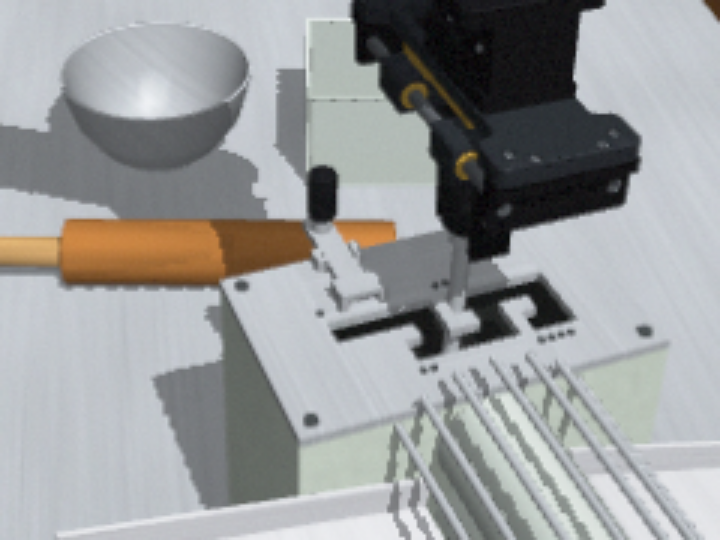

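```bash
python3 - <<'E'
from plant import arm
from h import *
arm.gripper_to(0.06)
print(np.round(arm.current_ft_force(),1))
p=np.array(arm.current_tcp_pos())
arm.movel(p+[0,0,.09],rate=.12)
arm.movel(p+[-.14,.10,.12],rate=.25)
arm.dwell(.3)
print(arm.current_t(),np.round(arm.current_ft_force(),1))
for n,(y0,y1,x0,x1),k in [("top",(140,310,360,500),3.5),("side",(235,375,270,450),4.2)]:
    m=arm.camera_model(n);im=arm.get_image(n); cv2.imwrite(f"pics/{n}8raw.png",im); draw(im,m,S,grip_y=96)
    q=proj(m,w([knob(14,14)],S))[0]; cv2.circle(im,tuple(np.int32(q)),1,(0,255,255),-1); print(n,q)
    cv2.imwrite(f"pics/{n}8.png",cv2.resize(im[y0:y1,x0:x1],None,fx=k,fy=k,interpolation=cv2.INTER_CUBIC))
E
```

```text
[-0.8 -0.5  0.9]
23.5833 [ 0.8 -0.1  0.8]
top [434.48765006 202.59752221]
side [375.79558512 269.81484766]
```

View pics/top8.png

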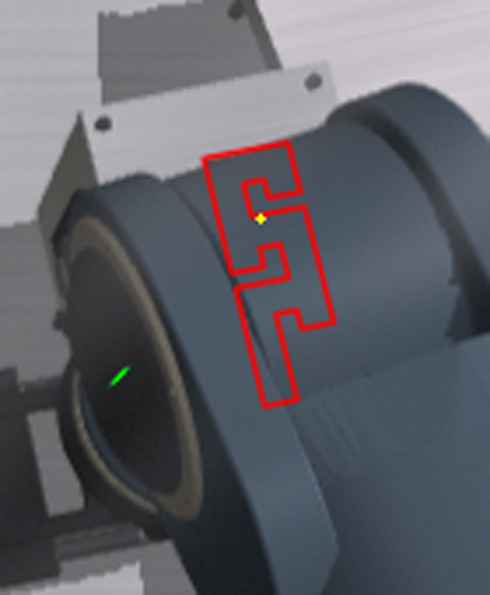

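View pics/side8.png

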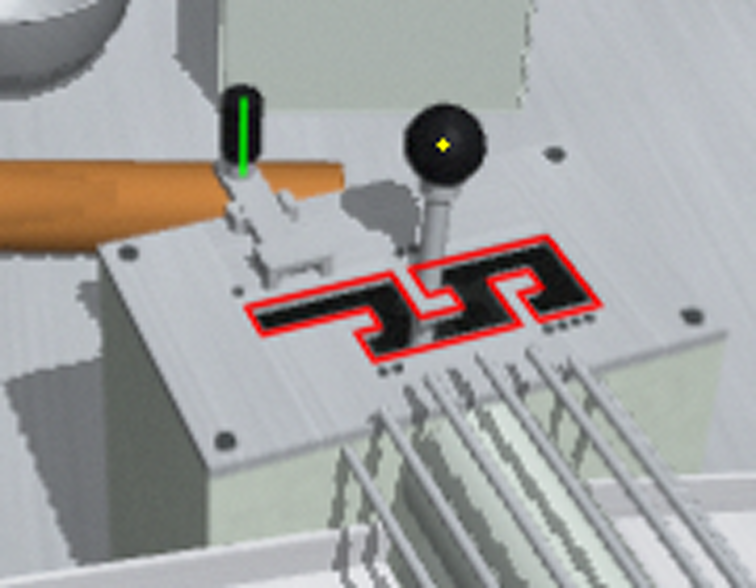

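View pics/top8raw.png

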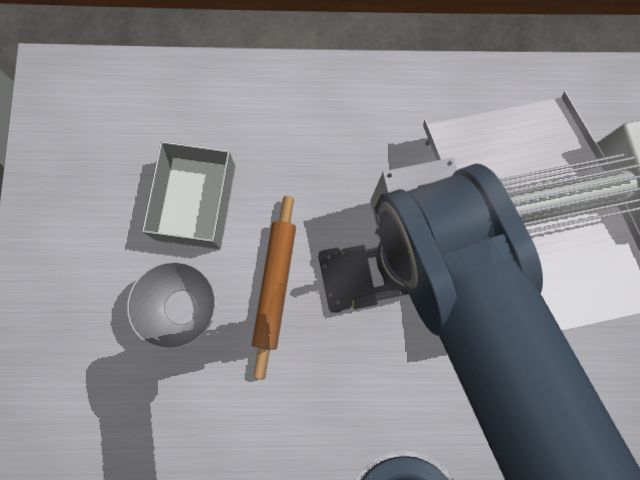

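```bash
python3 - <<'E'
from plant import arm
print(arm.sign_off(),arm.current_t())
E
```

```text
the job is handed in; nothing more can be done
the job is handed in; nothing more can be done
```

I drew the lock slide out to its stop. I then took the lever along lane 1, crossing 1, lane 2 and crossing 2, let it settle into slot 3's pocket and let go. I handed the job in at about 23.6 s, with the arm clear of everything.

- **Lock:** It stopped moving with a 13 N pull on it, well above its 2 to 3 N sliding force. The gripper's own travel was about 27.5 mm to where the stop began to bite and 29.9 mm by full load. I put the missing 2 mm or so down to the jaws shifting the slide as they closed. The last side picture shows the grip where a fully drawn slide should be.
- **Lever:** Before I let go, the force along the gate changed from the spring pushing back to the pocket wall pushing. In the side picture afterwards, the knob sits on the position predicted for slot 3.
- **Other things:** The tub, bowl and rolling pin look unmoved in the top picture. In my force readings the wrist force stayed at about 13 N or less.
- **Not checked from above:** The arm blocked the top camera's view of the gate in the last check, so the final lever and lock positions rest on the side camera alone.

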